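# Fetch the crucible from behind the canister and flask

### The arm

A 7-joint arm with a two-finger parallel gripper is mounted at the origin on the work surface. World frame = base frame: x ahead of the robot, y to its left, z up, the work surface at z = 0. Lengths are in m, angles in rad, forces in N, time in s.
With the tool pointing down it reaches from about 0.35 to 0.9 m from the base axis. Payload 19.9 kg.
Tool frame: the origin (TCP) lies between the finger pads; the fingertips stand 19 mm ahead of it and the grasp point (between the pads) is the TCP; z points along the fingers, y is the line along which they close (so a half turn about z gives the same grasp; the last joint's range is limited). The gripper opens to 94 mm and grips with 3 to 60 N. Pads are 16 mm wide; open, the fingers measure 119 mm over their backs; the gripper's body (75 mm by 177 mm) begins 78 mm behind the grasp point.
Start: joints at [-1.335, 0.417, -0.01, 1.614, 0.005, 1.111, -0.053], TCP at [0.171, 0.601, 0.224] pointing down, gripper open.
Joint ranges: [-2.81, 2.81], [-0.39, 2.02], [-1.27, 1.25], [0.06, 2.57], [-1.19, 4.33], [0.19, 2], [-2.82, 2.82]. Speed limits (rad/s): [1.89, 1.89, 2.39, 2.39, 3.01, 3.01, 3.01].

### API

Orientations are given as a 3x3 rotation matrix whose columns are the frame's x, y, z axes.
In Python, from rig import robot gives the robot as it stands. Calls block until the motion is done:
- robot.move_ptp(position, orientation): joint-space move of the TCP to a pose.
- robot.move_linear(position, velocity=0.15, frame=None, threshold=None): straight line of the TCP; frame=None keeps the orientation; velocity is the mean speed in m/s. With threshold (N) it stops when the force on the tool has changed by that much, and returns True; else False.
- robot.goto_joints(angles): joint-space move.
- robot.gripper_to(opening): finger opening in m; the grip force is fixed at half the most; returns when the fingers have stopped.
- robot.pause(seconds).
- robot.ik(position, orientation): joint angles nearest the present ones, or None.
- robot.get_state(): the state.
- robot.grab_frame(name): name is "scene" or "top" or "wrist"; returns the picture (400x640x3 uint8, red, green, blue); there is no depth.
- robot.camera_info(name): a dict with "fx", "fy", "cx", "cy" (pixels), "rvec" (rotation vector, rad) and "tvec" (3), from world to camera coordinates, as OpenCV has them. Camera axes: x right, y down, z forward; pixel columns grow to the right and rows downward; lengths in m; the calibration is good to about 2 mm. A picture is of the moment at which its call begins: read the wrist's pose just before it. camera_info takes no time and is no camera call; for the wrist camera it gives the pose at the moment of the call.
A pose or a line that the arm cannot do raises robot.PlanningError and nothing moves.
- robot.sign_off(): hands the job in; it is judged then, once.
The state is a dict: "time": time; "qpos": joint angles; "joint_vel": joint speeds; "effort": joint torques, N m; "ee_pos": TCP position; "tool_rot": TCP orientation; "force": force on the tool from outside, world axes, zero at the start; "moment": the same for the moment, N m; "opening": finger opening in m; "grasp_force": force on a finger pad.
Only numpy, scipy, OpenCV 4.12 (cv2) and the standard library are available. Lean on these libraries where they do the work, as an engineer would, in place of code of your own. Each camera call takes 0.05 s, during which the arm holds its last target. There are 200 camera calls.

### The job

The porcelain crucible is shut in at the back of the wooden storage stand: first move the tin canister and the stoppered flask from the front of it over to the empty white side tray and stand both there, then set the crucible upright in the middle of the bench balance's pan. Once it is there, put the canister back in the middle of its square cork mat and the flask back in the middle of its round cork mat. Keep everything upright at the end, set things down rather than drop them, and leave the small brass weight on the stand where it is.

Things in the scene. Friction and masses are not known exactly. Their poses are not given: they have to be found in the camera images.
- canister: Dull tin screw-top canister, loose: an upright cylinder 60 mm in diameter and 110 mm high with a slightly proud metal cap rim, about 0.2 kg. Starts on the square cork mat. Origin: centre of its underside, z up.
- flask: Clear glass conical flask with a cork stopper, loose: base 66 mm in diameter, narrowing from 6 mm to 72 mm above its base to a straight neck 28 mm in diameter (72 to 106 mm above the base, with a lip 31 mm across drawn at its mouth), the cork (24 mm in diameter) reaching to 122 mm; about 0.15 kg. Take it by the neck. Starts on the round cork mat. Origin: centre of its underside, z up.
- crucible: White porcelain crucible, loose: an open cup 42 mm high, outer diameter 38 mm at the foot, 48 mm at 22 mm height and 50 mm at the rim, wall 3 mm, about 0.06 kg. Starts on the board of the storage stand, behind (+x of the stand) and between the canister and the flask. Origin: centre of its underside, z up.
- weight: Brass weight with a knob on top, loose, to be left alone: 32 mm in diameter, 44 mm high, in one back corner of the storage stand (a steel ball of 30 mm on a small wooden foot stands in the other). Origin: centre of its underside.
- square_mat: Square cork mat, the canister's own place: 84 x 84 x 3 mm, fixed on the stand's board in the front row (left or right). Origin: centre of its underside; its top is 3 mm higher.
- round_mat: Round cork mat, the flask's own place: 84 mm in diameter, 3 mm thick, fixed on the stand's board in the front row, about 100 mm from the square mat's centre. Origin: centre of its underside; its top is 3 mm higher.
- tray: White enamelled side tray, empty, fixed on the counter to one side of the stand: 220 mm long (its x axis) by 150 mm wide (its y axis), floor 4 mm thick, rim 4 mm wide and 12 mm high. Room for canister and flask side by side along its length. Origin: centre of its underside.
- balance: Bench balance, fixed on the counter on the other side of the stand from the tray: grey housing 200 mm (x) by 170 mm (y) by 45 mm high with a flat round steel pan 110 mm in diameter centred over it; the pan's top is 60 mm above the origin. It does not give. Origin: centre of the housing's underside, straight below the middle of the pan.
- rack: Wooden storage stand, fixed on the counter: board 180 mm (x) by 220 mm (y), 12 mm thick; along its back (+x) edge a 10 mm thick wall whose top is 57 mm above the origin, and at the back end of its two sides cheeks 42 mm high. Its open front faces -x. The mats lie 45 mm in front of its middle and about 50 mm to either side. Origin: centre of the board's underside.

How it is judged:
By the outcome, as a careful person would: the job done as asked, in the order asked, and still so for the second after the job is handed in, with the robot touching nothing.
It also fails if it takes over 115 s, if anything falls off the work surface, if the arm or the gripper's body presses on something with over 40 N, if the wrist force passes 120 N, or if a joint passes its speed limit or range.

## Working session

There is one attempt and no reset: what is moved stays moved. The work goes in short steps, each a Python script; the robot and the scene stay as the last script left them, time stands still between calls to the robot, and variables do not carry over. Pictures are saved under pics/ and viewed, at most 14 in all, crops included, and the job is handed in when it is done.

```bash
mkdir -p pics; ls; python3 - <<'E'
from rig import robot
import cv2
for n in ("top","scene"):
    im=robot.grab_frame(n); cv2.imwrite(f"pics/{n}0.png",im[:,:,::-1]); print(n,robot.camera_info(n))
print(robot.get_state())
E
```

```text
pics
top {'fx': 434.86445393256594, 'fy': 434.86445393256594, 'cx': 315.03561044969126, 'cy': 198.25494846463812, 'rvec': array([ 2.10756043, -2.16712696,  0.12897471]), 'tvec': array([0.03626264, 0.54394911, 0.81575389])}
scene {'fx': 381.5542781893532, 'fy': 381.5542781893532, 'cx': 318.64315017140257, 'cy': 201.13840968187372, 'rvec': array([ 2.26695716,  0.79842622, -0.33279846]), 'tvec': array([-0.4360209 , -0.22577839,  1.15967271])}
{'time': 0.1, 'qpos': array([-1.33446485,  0.41792027, -0.01034385,  1.61408146,  0.00471936,
        1.11072726, -0.05300718]), 'joint_vel': array([ 0.00029779, -0.0011103 , -0.00172875, -0.00223631, -0.00151948,
        0.00043446, -0.00016542]), 'effort': array([ 2.13150357e-03, -8.52594209e+01,  6.40710387e-01, -4.26703048e+01,
       -4.88035299e-02,  1.63018377e-02,  6.24015706e-05]), 'ee_pos': array([0.17132404, 0.6007335 , 0.22389759]), 'tool_rot': array([[-9.61665259e-01,  2.74225966e-01, -2.20374575e-04],
       [ 2.74226040e-01,  9.61664645e-01, -1.09042046e-03],
       [-8.70951663e-05, -1.10905192e-03, -9.99999381e-01]]), 'force': array([0.27231816, 0.12862794, 0.93732787]), 'moment': array([-0.03250399,  0.05732274, -0.02115128]), 'grasp_force': 0.0, 'opening': 0.09400367227524192}
```

View pics/top0.png

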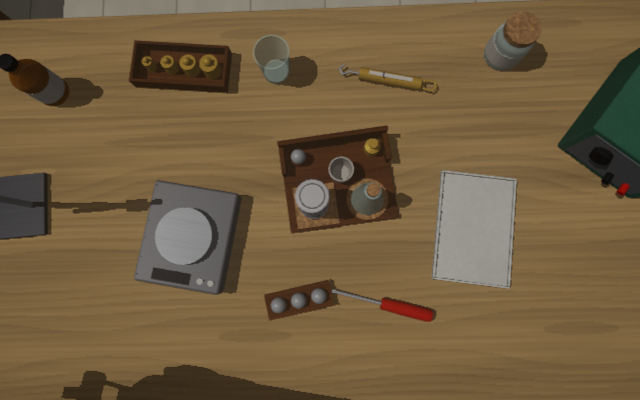

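View pics/scene0.png

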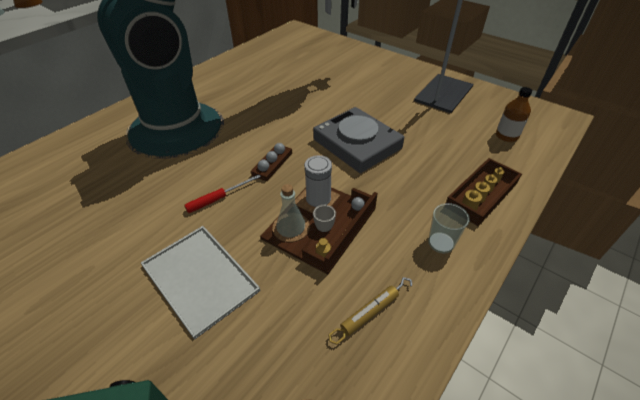

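```bash
cat > h.py <<'E'
import numpy as np, cv2
from rig import robot
def cam(n):
    c=robot.camera_info(n); R=cv2.Rodrigues(np.array(c["rvec"]))[0]
    K=np.array([[c["fx"],0,c["cx"]],[0,c["fy"],c["cy"]],[0,0,1]]); return K,R,np.array(c["tvec"])
def plane(C,uv,z):
    K,R,t=C; uv=np.atleast_2d(np.asarray(uv,float)); o=-R.T@t
    d=(R.T@np.linalg.inv(K)@np.c_[uv,np.ones(len(uv))].T).T
    return o+d*((z-o[2])/d[:,2])[:,None]
def proj(C,P):
    K,R,t=C; q=(K@(R@np.atleast_2d(P).T+t[:,None])).T; return q[:,:2]/q[:,2:]
def big(mask):
    cs,_=cv2.findContours(mask.astype(np.uint8),cv2.RETR_EXTERNAL,cv2.CHAIN_APPROX_NONE); return max(cs,key=cv2.contourArea)
E
python3 - <<'E'
from h import *
im=cv2.imread("pics/top0.png"); C=cam("top"); np.set_printoptions(precision=4,suppress=True)
hsv=cv2.cvtColor(im,cv2.COLOR_BGR2HSV)
m=((hsv[...,1]<45)&(hsv[...,2]>110)).astype(np.uint8)
t=m.copy(); t[:,:425]=0; t[:,525:]=0; t[:160]=0; t[295:]=0
r=cv2.minAreaRect(big(t)); W=plane(C,cv2.boxPoints(r),0.012); print("tray",W,W.mean(0),np.linalg.norm(np.diff(W,axis=0),axis=1))
b=m.copy(); b[:,:150]=0; b[:,220:]=0; b[:200]=0;b[268:]=0
c=big(b); W=plane(C,c[:,0]+0.0,0.06)[:,:2].astype(np.float32); print("pan",cv2.minEnclosingCircle(W),plane(C,[cv2.fitEllipse(c)[0]],.06))
for n,(x,y) in {"rackFL":(292,231),"rackFR":(398,219)}.items(): print(n,plane(C,[(x,y)],.012))
for n,(x,y) in {"rackBL":(279,138),"rackBR":(387,128)}.items(): print(n,plane(C,[(x,y)],.057))
print("can",plane(C,[(312,195)],.125),"cork",plane(C,[(374,187)],.137),"cruc",plane(C,[(341,170)],.054))
print("pole",plane(C,[(45,190)],.0), "cam",-C[1].T@C[2])
cv2.imwrite("pics/crop.png",cv2.resize(im[120:240,265:415],None,fx=5,fy=5,interpolation=cv2.INTER_CUBIC))
s=cv2.imread("pics/scene0.png"); cv2.imwrite("pics/crops.png",cv2.resize(s[140:280,250:390],None,fx=4,fy=4,interpolation=cv2.INTER_CUBIC))
E
```

```text
tray [[ 0.3769 -0.2023  0.012 ]
 [ 0.5988 -0.2356  0.012 ]
 [ 0.5804 -0.3909  0.012 ]
 [ 0.3605 -0.3524  0.012 ]] [ 0.4791 -0.2953  0.012 ] [0.2244 0.1564 0.2232]
pan ((0.47795814275741577, 0.2755186855792999), 0.05526184290647507) [[0.4773 0.2755 0.06  ]]
rackFL [[0.4836 0.0697 0.012 ]]
rackFR [[ 0.5017 -0.1437  0.012 ]]
rackBL [[0.664  0.0885 0.057 ]]
rackBR [[ 0.6772 -0.1241  0.057 ]]
can [[0.5384 0.0246 0.125 ]] cork [[ 0.5474 -0.0839  0.137 ]] cruc [[ 0.5966 -0.0312  0.054 ]]
pole [[0.5845 0.5866 0.    ]] cam [0.4234 0.0043 0.8851]
```

View pics/crop.png

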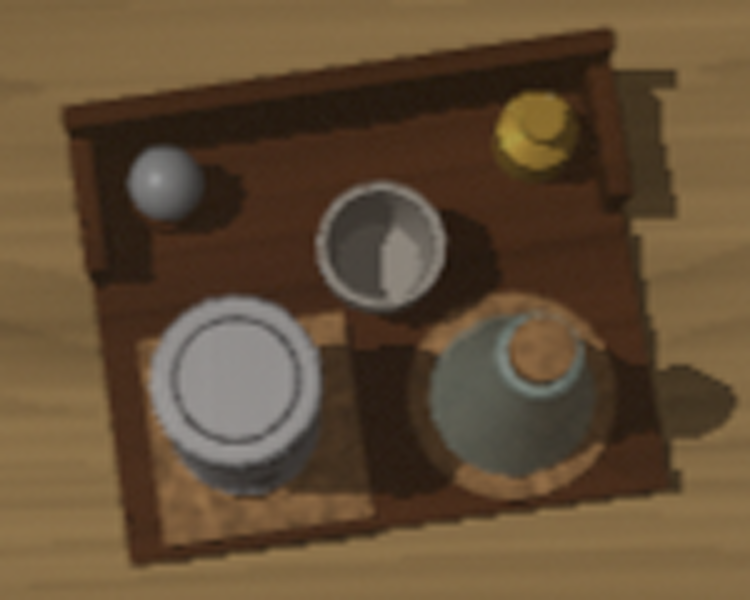

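View pics/crops.png

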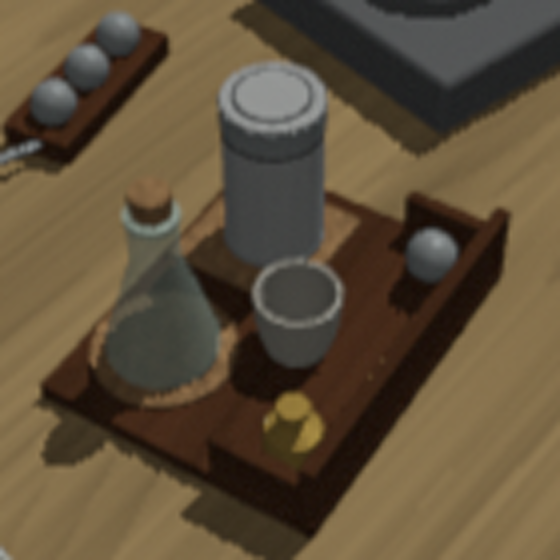

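Top view: the canister cap is at about (312,196), cork at (374,190), crucible rim at (341,169), square mat centre at about (316,206) and round mat at (368,199). The tray is to the right (−y) and the balance to the left. I'll cross-check positions with the scene camera while hovering over the rack.

```bash
cat >> h.py <<'E'
def rot(a):  # tool down, closing direction at azimuth a (deg)
    y=np.array([np.cos(np.radians(a)),np.sin(np.radians(a)),0]); z=np.array([0,0,-1.]); return np.c_[np.cross(y,z),y,z]
E
python3 - <<'E'
from h import *
np.set_printoptions(precision=4,suppress=True)
T=cam("top");S=cam("scene")
f=lambda x,y:(265+x/5,120+y/5); g=lambda x,y:(250+x/4,140+y/4)
def two(n,a,b,z): print(n,plane(T,[a],z)[0][:2],plane(S,[b],z)[0][:2])
two("can",f(237,380),g(273,95),.125)
two("cork",f(545,350),g(151,182),.137)
two("cruc",f(381,247),g(297,290),.054)
two("rackFR",f(665,490),g(45,388),.012)
two("wallBR",f(610,35),g(318,478),.057) 
two("wallBL",f(66,112),g(506,212),.057)
print("rackFL",plane(T,[f(133,562)],.012))
sq=plane(T,[f(*p) for p in((140,345),(347,313),(375,515),(163,545))],.015);print("sq",sq.mean(0),sq[:,:2])
print("round",plane(T,[f(515,396)],.015)); print("flaskbase",plane(T,[f(515,398)],.02),"weight",plane(T,[f(538,118)],.05),"ball",plane(T,[f(165,185)],.04))
robot.move_ptp([0.50,-0.03,0.33],rot(4))
st=robot.get_state(); print(st["qpos"],st["time"])
W=cam("wrist"); im=robot.grab_frame("wrist"); cv2.imwrite("pics/w1.png",im[:,:,::-1])
np.savez("w1.npz",K=W[0],R=W[1],t=W[2]); print("cam",-W[1].T@W[2],W[1])
E
```

```text
can [0.5366 0.0239] [0.5416 0.0246]
cork [ 0.5422 -0.0837] [ 0.5444 -0.0776]
cruc [ 0.5978 -0.0316] [ 0.6024 -0.0306]
rackFR [ 0.5037 -0.1438] [ 0.5151 -0.1452]
wallBR [ 0.6792 -0.1242] [ 0.6894 -0.1236]
wallBL [0.6551 0.0902] [0.6604 0.0892]
rackFL [[0.4808 0.0705 0.012 ]]
sq [0.5328 0.0196 0.015 ] [[ 0.5685  0.0658]
 [ 0.5791 -0.0186]
 [ 0.4967 -0.0271]
 [ 0.487   0.0581]]
round [[ 0.5431 -0.0851  0.015 ]]
flaskbase [[ 0.5416 -0.0845  0.02  ]] weight [[ 0.6485 -0.0953  0.05  ]] ball [[0.6286 0.0528 0.04  ]]
[-0.7332  0.1254  0.8068  1.7963 -0.0947  1.2598  0.1702] 2.65
cam [0.4952 0.0509 0.4908] [[ 0.9975  0.0709 -0.0008]
 [ 0.0683 -0.958   0.2786]
 [ 0.019  -0.2779 -0.9604]]
```

View pics/w1.png

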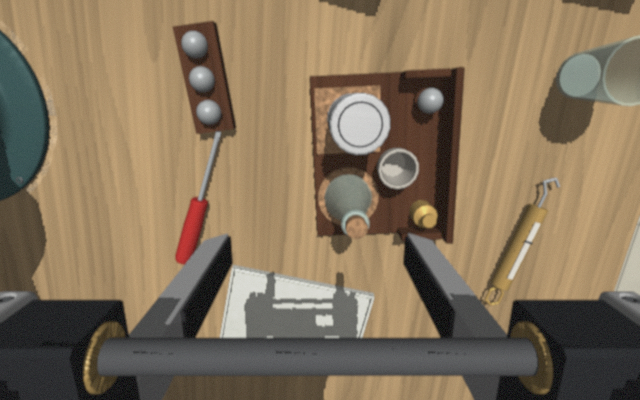

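```bash
python3 - <<'E'
from h import *
np.set_printoptions(precision=4,suppress=True)
d=np.load("w1.npz");W=(d["K"],d["R"],d["t"])
for n,p,z in(("can",(360.5,123.5),.125),("cork",(357,228),.137),("neckmouth",(355,222),.121),("cruc",(399,168.5),.054),("round",(348.5,198),.015),("FL",(311,77),.012),("FR",(318.5,236.5),.012),("BLw",(464,68),.057),("BRw",(452,242),.057),("sqFL",(314.5,88),.015),("sqBL",(380,85),.015),("sqFR",(318,155),.015)):
    print(n,plane(W,[p],z)[0][:2])
im=cv2.imread("pics/w1.png"); cv2.imwrite("pics/w1c.png",cv2.resize(im[60:250,300:480],None,fx=3,fy=3,interpolation=cv2.INTER_CUBIC))
E
```

```text
can [0.5401 0.0259]
cork [ 0.5463 -0.0817]
neckmouth [ 0.5457 -0.0808]
cruc [ 0.6025 -0.0303]
round [ 0.5476 -0.0839]
FL [0.485  0.0717]
FR [ 0.5102 -0.1455]
BLw [0.6603 0.0919]
BRw [ 0.6844 -0.1223]
sqFL [0.4904 0.0586]
sqBL [0.5734 0.0681]
sqFR [ 0.501  -0.0269]
```

View pics/w1c.png

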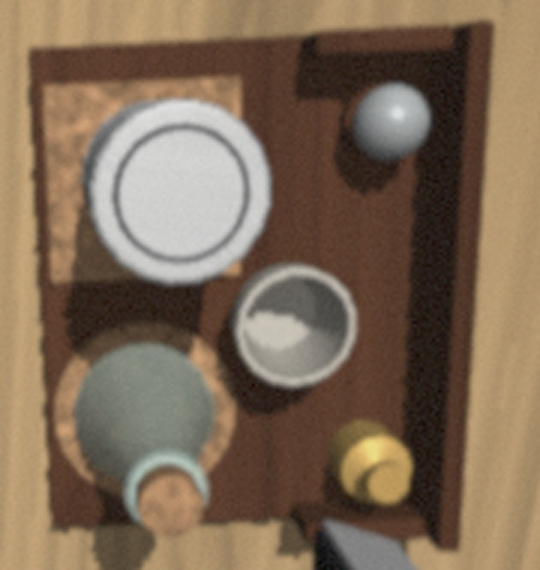

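```bash
cat >> h.py <<'E'
def lin(p,v,a=None,th=None): return robot.move_linear(list(p),velocity=v,frame=None if a is None else rot(a),threshold=th)
def pick(xy,z,a,zs,op=.094,drop=.04):
    """from wherever we are at safe height: over xy, down to TCP z, close, lift to zs"""
    s=robot.get_state(); lin([*xy,max(zs,s["ee_pos"][2])],.25,a); robot.gripper_to(op)
    lin([*xy,z+drop],.2); print("touch",lin([*xy,z],.06,th=8))
    robot.gripper_to(0); s=robot.get_state(); print("grip",s["opening"],s["grasp_force"],s["ee_pos"],"t",s["time"])
    lin([*xy,zs],.2); s=robot.get_state(); print("lifted",s["opening"],s["force"])
def place(xy,z,a,zs,op=.094,up=None):
    """carry at height zs to xy, lower until contact near TCP z, open, rise"""
    lin([*xy,zs],.22,a); lin([*xy,z+.012],.2); robot.pause(.2)
    hit=lin([*xy,z-.004],.02,th=3); s=robot.get_state(); print("contact",hit,s["ee_pos"],"nominal",z)
    robot.gripper_to(op); lin([*xy,(up or zs)],.2); print("t",robot.get_state()["time"])
E
python3 - <<'E'
from h import *
np.set_printoptions(precision=4,suppress=True)
pick((.539,.025),.075,6.5,.24)
place((.530,-.303),.064,80.8,.24)
im=robot.grab_frame("top"); cv2.imwrite("pics/t2.png",cv2.resize(im[100:320,240:560,::-1],None,fx=2.4,fy=2.4))
E
```

```text
touch False
grip 0.059547086635297015 30.000271797180176 [0.539  0.025  0.0751] t 6.0
lifted 0.059502438451753556 [-0.2382  0.3911 -2.4604]
contact True [ 0.53   -0.303   0.0639] nominal 0.064
t 12.2083
```

View pics/t2.png

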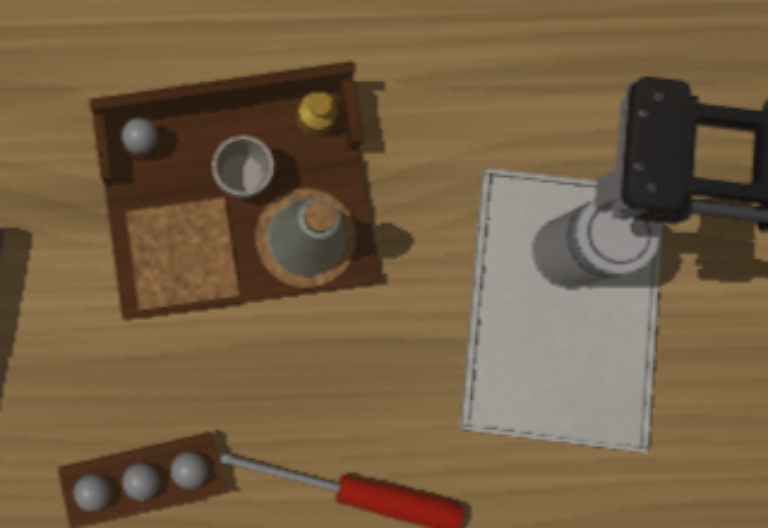

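The canister stands upright in the tray and the square mat is now fully visible. Next is the flask. I'll also measure the pan with the scene camera.

```bash
python3 - <<'E'
from h import *
np.set_printoptions(precision=4,suppress=True)
pick((.5445,-.0815),.104,6.5,.25,op=.07)
place((.432,-.287),.093,80.8,.25,op=.07)
lin((.60,-.03,.30),.25,96.5)
W=cam("wrist"); w=robot.grab_frame("wrist"); np.savez("w2.npz",K=W[0],R=W[1],t=W[2])
s=robot.grab_frame("scene"); t=robot.grab_frame("top")
for n,i in(("w2",w),("s2",s),("t3",t)): cv2.imwrite(f"pics/{n}.png",i[:,:,::-1])
S=cam("scene"); c0=proj(S,[.479,.276,.06])[0]; print(c0)
hsv=cv2.cvtColor(s,cv2.COLOR_RGB2HSV); m=(hsv[...,1]<60)&(hsv[...,2]>105)
k=np.zeros(m.shape,bool); u,v=c0.astype(int); k[v-20:v+20,u-28:u+28]=1
c=big(m&k); e=cv2.fitEllipse(c); print(e,plane(S,[e[0]],.06), cv2.minEnclosingCircle(plane(S,c[:,0]+0.,.06)[:,:2].astype(np.float32)))
cv2.imwrite("pics/v3.png",np.vstack([w[:,:,::-1],cv2.resize(s[120:350,120:430,::-1],(640,475))])[:,:][::1] if 0 else w[:,:,::-1])
cv2.imwrite("pics/s3.png",cv2.resize(s[90:350,120:430,::-1],None,fx=2.2,fy=2.2))
E
```

```text
touch False
grip 0.02765446234183058 29.549169903243637 [ 0.5444 -0.0815  0.1039] t 16.5917
lifted 0.027479032052596636 [-0.2076 -0.2663 -2.2751]
contact True [ 0.432  -0.2867  0.0927] nominal 0.093
t 22.5
[358.2788 125.7872]
((358.526611328125, 126.65550231933594), (22.840465545654297, 38.915061950683594), 92.14505004882812) [[0.4819 0.2731 0.06  ]] ((0.4810921251773834, 0.2746305763721466), 0.055951543152332306)
```

View pics/w2.png

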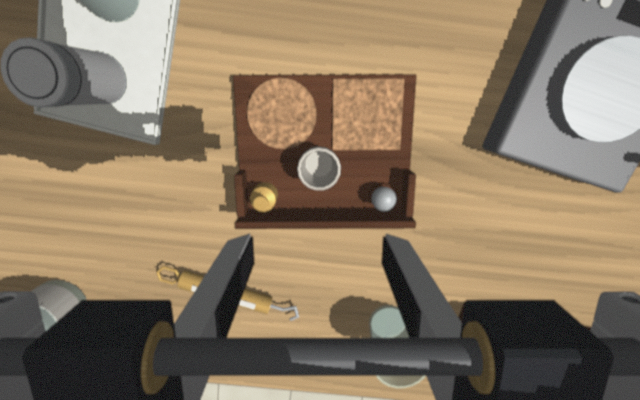

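View pics/s3.png

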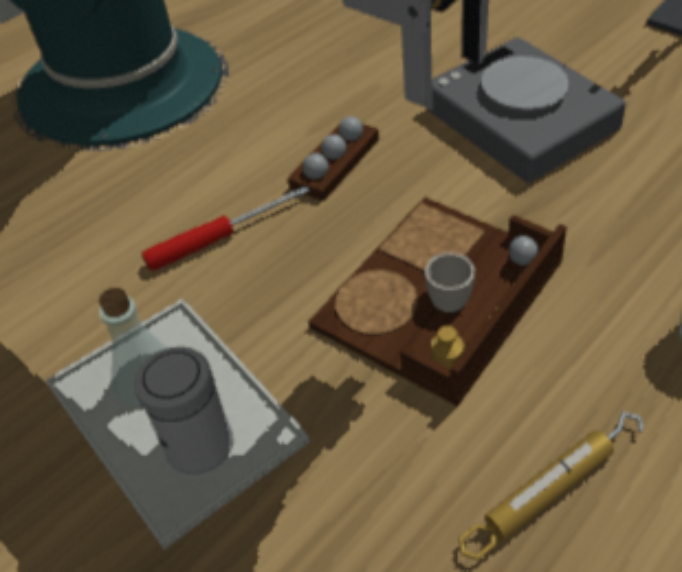

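Both objects stand upright in the tray, and the crucible (wrist pixel (319,168)) is free. I'll refine the mats and crucible from masks, then move it.

```bash
python3 - <<'E'
from h import *
np.set_printoptions(precision=4,suppress=True)
d=np.load("w2.npz");W=(d["K"],d["R"],d["t"]);S=cam("scene");T=cam("top")
est={}
for n,C,f in(("wrist",W,"w2"),("scene",S,"s2"),("top",T,"t2x")):
    if f=="t2x": continue
    im=cv2.imread(f"pics/{f}.png"); hsv=cv2.cvtColor(im,cv2.COLOR_BGR2HSV)
    for nm,g,r in(("square",(.535,.0195,.015),.055),("round",(.5455,-.0838,.015),.055)):
        # keep only pixels whose board point lies close to the guess; cork is brighter than the board
        vv,uu=np.mgrid[:400,:640]; P=plane(C,np.c_[uu.ravel(),vv.ravel()],.015)[:,:2].reshape(400,640,2)
        near=np.linalg.norm(P-np.array(g[:2]),axis=2)<(.055 if nm=="round" else .066)
        X=P-np.array([.5838,-.027]); x=X@[.9936,.113]; y=X@[-.113,.9936]
        m=near&(hsv[...,2]>75)&(x>-.088)&(abs(y)<.108)&((y>0)==(nm=="square"))&(x<.02)
        c=big(m); w=plane(C,c[:,0]+0.,.015)[:,:2].astype(np.float32)
        print(n,nm,cv2.minAreaRect(w),cv2.minEnclosingCircle(w))
print("cruc wrist",plane(W,[(319,168.3)],.054),"scene",plane(S,[(120+450/2.2,90+270/2.2)],.054))
p=plane(W,[(333,77),(402,78),(403,151),(334,150)],.015); print("sq w",p.mean(0))
E
```

```text
wrist square ((0.5434044003486633, 0.023126136511564255), (0.10706469416618347, 0.10721708089113235), 6.528491497039795) ((0.5351480841636658, 0.01969294436275959), 0.06600634753704071)
wrist round ((0.5515031218528748, -0.08454526960849762), (0.0967692956328392, 0.10642283409833908), 6.359633445739746) ((0.5454578995704651, -0.08386261016130447), 0.055014707148075104)
scene square ((0.543410062789917, 0.023152746260166168), (0.1078389510512352, 0.10755659639835358), 7.060637474060059) ((0.5344261527061462, 0.019692156463861465), 0.0659453347325325)
scene round ((0.5461492538452148, -0.08209899067878723), (0.08823257684707642, 0.08658561110496521), 4.876391410827637) ((0.5403170585632324, -0.08428893983364105), 0.050813090056180954)
cruc wrist [[ 0.6008 -0.0306  0.054 ]] scene [[ 0.6034 -0.0307  0.054 ]]
sq w [0.5363 0.0226 0.015 ]
```

```bash
python3 - <<'E'
from h import *
np.set_printoptions(precision=4,suppress=True)
d=np.load("w2.npz");W=(d["K"],d["R"],d["t"]);S=cam("scene");T=cam("top")
vv,uu=np.mgrid[:400,:640]
for n,C,f in(("wrist",W,"w2"),("scene",S,"s2"),("top",T,"t3")):
    g=cv2.imread(f"pics/{f}.png")[...,2]; X=plane(C,np.c_[uu.ravel(),vv.ravel()],.015)[:,:2].reshape(400,640,2)-np.array([.5838,-.027])
    x=X@[.9936,.113]; y=X@[-.113,.9936]; board=(x>-.087)&(x<.005)&(abs(y)<.107)
    th,_=cv2.threshold(g[board].reshape(-1,1),0,255,cv2.THRESH_OTSU)
    for nm,sd in(("square",y>0),("round",y<0)):
        w=plane(C,big(board&sd&(g>th))[:,0]+0.,.015)[:,:2].astype(np.float32); print(n,nm,th,cv2.minAreaRect(w),cv2.minEnclosingCircle(w))
pick((.6015,-.0307),.040,96.5,.22,op=.074)
place((.4795,.275),.088,96.5,.22,op=.07)
lin((.44,.16,.3),.25)
for n in("scene","top"): cv2.imwrite(f"pics/{n}4.png",robot.grab_frame(n)[:,:,::-1])
a=cv2.imread("pics/scene4.png");b=cv2.imread("pics/top4.png")
cv2.imwrite("pics/v4.png",np.hstack([cv2.resize(a[90:200,290:430],(560,440)),cv2.resize(b[170:310,120:250],(409,440))[:,:240]]))
E
```

```text
wrist square 142.0 ((0.5362987518310547, 0.021606676280498505), (0.08331011980772018, 0.08463778346776962), 6.359308242797852) ((0.5363894104957581, 0.021551240235567093), 0.05866305157542229)
wrist round 142.0 ((0.5454533100128174, -0.08331452310085297), (0.0812235027551651, 0.08464106917381287), 27.02488136291504) ((0.5466600060462952, -0.08266890048980713), 0.0424831323325634)
scene square 101.0 ((0.536943793296814, 0.01698809117078781), (0.0908365473151207, 0.09480082243680954), 4.947772026062012) ((0.5328778028488159, 0.01678045466542244), 0.06289305537939072)
scene round 101.0 ((0.5463611483573914, -0.08286039531230927), (0.08467868715524673, 0.08308745175600052), 4.805237770080566) ((0.5395400524139404, -0.0873885452747345), 0.049674227833747864)
top square 54.0 ((0.53704833984375, 0.021495603024959564), (0.09183883666992188, 0.10693326592445374), 6.527918338775635) ((0.5368741750717163, 0.02160232700407505), 0.07037866860628128)
top round 54.0 ((0.5570493340492249, -0.0359637588262558), (0.022111529484391212, 0.06810234487056732), 83.84114074707031) ((0.5566931366920471, -0.04140742868185043), 0.034382592886686325)
touch False
grip 0.04922107634386797 30.00060173170305 [ 0.6016 -0.0307  0.0402] t 27.1917
lifted 0.04833448908033738 [ 0.6817  0.1434 -0.6675]
contact True [0.4795 0.2749 0.0879] nominal 0.088
t 32.7917
```

View pics/top4.png

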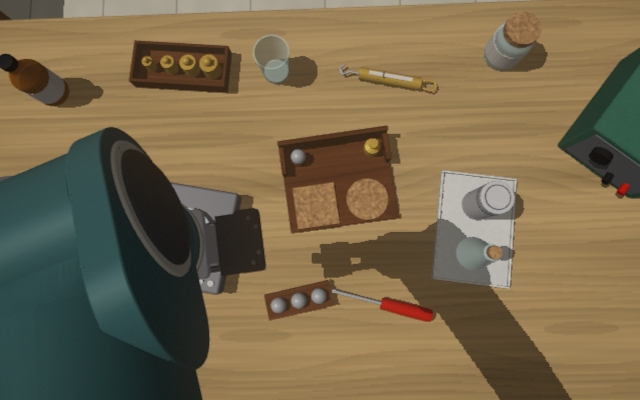

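View pics/scene4.png

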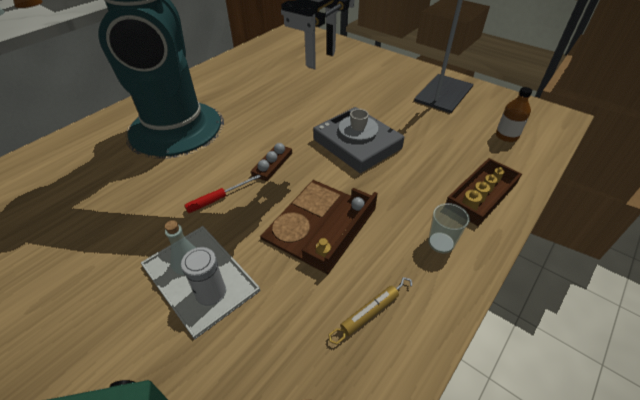

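Crucible is upright on the pan. I'll pick the canister with the closing axis turned 90°, so both axes are centred, then return it. The flask is done the same way.

```bash
python3 - <<'E'
from h import *
np.set_printoptions(precision=4,suppress=True)
lin((.50,-.10,.28),.3,-1)
pick((.530,-.303),.064,-9.2,.24,op=.085)
place((.5363,.0212),.075,6.5,.24)
pick((.432,-.287),.093,-9.2,.25,op=.07)
place((.5458,-.0833),.104,6.5,.25,op=.07)
lin((.42,-.28,.30),.25)
T=cam("top");S=cam("scene")
for n in("scene","top"): cv2.imwrite(f"pics/{n}5.png",robot.grab_frame(n)[:,:,::-1])
print("expected top px: can",proj(T,[.5363,.0212,.125]),"cork",proj(T,[.5458,-.0833,.137]),"cruc",proj(T,[.4795,.275,.102]),"pan",proj(T,[.4795,.275,.06]))
b=cv2.imread("pics/top5.png"); cv2.imwrite("pics/t5c.png",cv2.resize(b[115:305,130:410],None,fx=2.8,fy=2.8,interpolation=cv2.INTER_CUBIC))
a=cv2.imread("pics/scene5.png"); cv2.imwrite("pics/s5c.png",cv2.resize(a[95:285,250:410],None,fx=3,fy=3,interpolation=cv2.INTER_CUBIC))
E
```

```text
touch False
grip 0.06007974119138724 30.00043362379074 [ 0.53   -0.303   0.0642] t 39.275
lifted 0.060196767456326364 [-0.2073 -0.141  -2.7027]
contact True [0.5362 0.0212 0.0748] nominal 0.075
t 45.3333
touch False
grip 0.027257993609916025 29.236627752362097 [ 0.432 -0.287  0.093] t 49.6417
lifted 0.02765667698694573 [-0.5175 -0.3379 -1.8085]
contact True [ 0.5457 -0.0833  0.1039] nominal 0.104
t 55.0917
expected top px: can [[313.9508 196.1135]] cork [[373.6967 187.9359]] cruc [[175.1787 233.0629]] pan [[182.7039 234.4314]]
```

View pics/t5c.png

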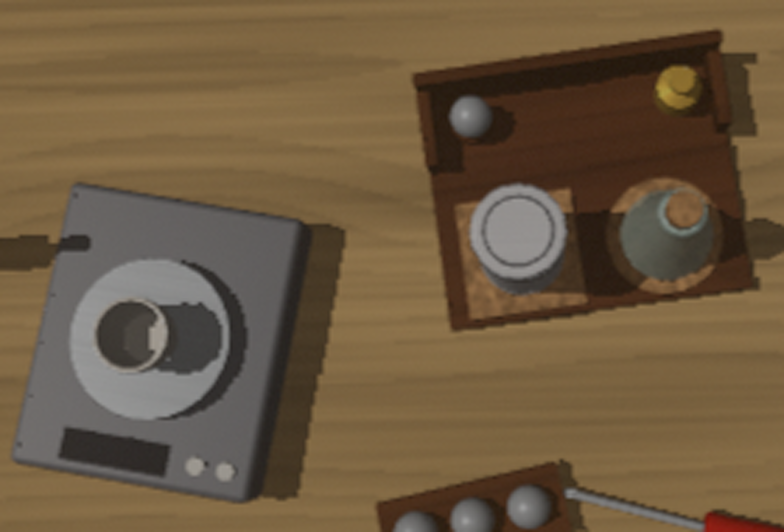

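View pics/s5c.png

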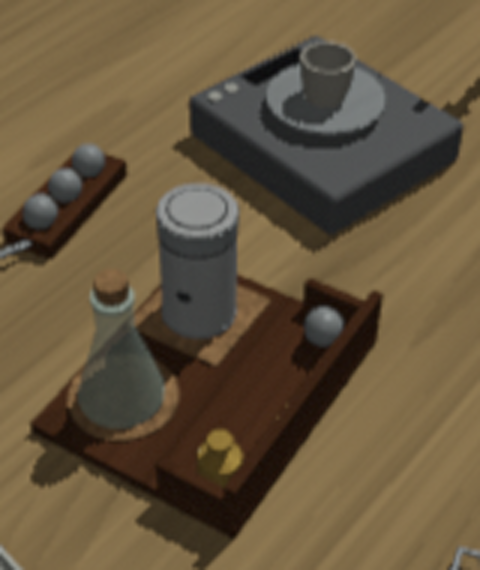

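```bash
python3 - <<'E'
from h import *
T=cam("top");f=lambda x,y:[(130+x/2.8,115+y/2.8)]
mat=plane(T,f(521.5,253.2),.015);can=plane(T,f(518,231),.125)
rm=plane(T,f(664,235),.015);ck=plane(T,f(685,211),.137)
cr=plane(T,f(131,335),.102);pn=plane(T,f(150,339),.06)
print("can-mat mm",(can-mat)[0,:2]*1e3,"flask-mat",(ck-rm)[0,:2]*1e3,"cruc-pan",(cr-pn)[0,:2]*1e3, robot.get_state()["force"])
E
```

```text
can-mat mm [ 0.24777435 -0.09419676] flask-mat [-2.23659818 -1.34501784] cruc-pan [ 0.22863037 -1.26953351] [ 0.07719694 -0.22568713  0.14805829]
```

Everything is upright and centred to within about 3 mm, so I'm handing in.

```bash
python3 -c "
from rig import robot
print(robot.sign_off())"
```

```text
the job is handed in; nothing more can be done
None
```

The job is done and handed in: the crucible stands upright in the middle of the balance pan, the canister and flask are back upright on their mats (all within about 3 mm of centre by camera), the brass weight was left alone, and it took about 57 s of the 115 s allowed.

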